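Set the large dividing table to its index pin

TASK

Two dividing tables for spacing eyelets stand on the hatter's bench. On the larger one, turn the wooden handle until the pointer points straight at the upright round pin on the rim of its base (not at the flat bolt head on the same rim), then let go. Leave the smaller table set as it is.

Things in the scene. Friction and masses are not known exactly. Their poses are not given: they have to be found in the camera images.
- large_handle (a point): Wooden bar handle across the larger table's graduated plate (102 mm across, top at 26 mm; dark fixed base 136 mm across, 14 mm high). Bar 16 mm thick, from 30 mm behind to 14 mm ahead of the turning axis, sides free 32 to 70 mm above the bench. Point on the vertical axis, 56 mm up; x along the bar to the pointer, z up. Turns either way past pin and bolt with light friction (0.06 N m); stays put.
- large_pointer_tip (a point): Tip of the larger table's pointer: a dark flat steel pointer, 14 mm wide, that sticks out from the front end of the wooden bar, low over the plate (top 31 mm above the bench). The tip lies 47 mm from the turning axis, in line with the bar, 28.5 mm above the bench. Turns with the handle; x is the way the pointer points, z up.
- index_pin: Upright round steel pin, 14 mm across, 22 mm tall, with a thin collar at its foot, fixed on the rim of the larger table's base, 60 mm from the turning axis; top 36 mm above the bench. Starts 37 to 66 degrees left or right of the pointer; on the other side a flat hexagon bolt head (13 mm wide, 5 mm high) is not the mark. Origin: centre of its foot.
- small_pointer_tip (a point): Tip of the pointer of the smaller dividing table, a bystander of the same form (base 90 mm across, bar handle 29 mm long and 11 mm thick, top 70 mm above the bench, with its own pin and bolt head). The point lies 31 mm from its turning axis; x is the way its pointer points. The two tables may change places.

How it is judged:
By the outcome, as a careful person would: the job done as asked, in the order asked, and still so for the second after the job is handed in, with the robot touching nothing.
It also fails if it takes over 32 s, if anything falls off the work surface, if the arm or the gripper's body presses on something with over 40 N, if the wrist force passes 120 N, or if a joint passes its speed limit or range.

ROBOT

A 6-joint arm with a two-finger parallel gripper is mounted at the origin on a cart in front of the work surface, level with it; the furniture and walls round the work are solid. World frame = base frame: x ahead of the robot, y to its left, z up, the work surface at z = 0. Lengths are in m, angles in rad, forces in N, time in s.
With the tool pointing down it reaches from about 0.3 to 0.875 m from the base axis. Payload 6.4 kg.
Tool frame: the origin (TCP) lies at the very end of the fingers, on their centre line; the grasp point (between the pads) lies 19 mm behind it; z points along the fingers, y is the line along which they close (so a half turn about z gives the same grasp; the last joint's range is limited). The gripper opens to 85 mm and grips with 20 to 120 N. Pads are 22 mm wide; open, the fingers measure 114 mm over their backs; the gripper's body (76 mm by 85 mm) begins 54 mm behind the grasp point. The pads swing forward as they close: fully open they stand 13 mm farther back than shut.
Start: joints at [-1.405, 0.181, 1.607, -0, 1.354, -0.206], TCP at [0.209, -0.536, 0.231] pointing down, gripper open.
Joint ranges: [-2.99, 2.99], [-0.89, 2.07], [0.3, 2.58], [-1.14, 4.28], [0, 2.63], [-3.12, 3.12]. Speed limits (rad/s): [2.57, 2.57, 3.01, 3.14, 3.14, 3.14].

INTERFACE

Orientations are given as a unit quaternion [w, x, y, z].
In Python, from bench import ctrl, camera, calibration, order, outline_of gives the robot as it stands.
- The arm moves only by the tool move_arm, never from a script. Its argument "series" is a list that holds one entry, the list of rows, each a list of 5 numbers: the opening, from 0 (shut) to 1 (fully open), then the shift along the tool's x, y, z in mm, then the turn about the tool's z in rad. A call has exactly 10 rows; each row is the pose to reach, as a shift and turn from the pose commanded when the call began, along the tool's axes at that moment; what a row does not reach only later rows make up. A row lasts 1/12 s, in which the tool goes at most 41.7 mm and 7.16 degrees, less where a joint would pass 70% of its speed; a pose out of reach is approached as far as the arm can. A call with a gripper value outside its range is refused whole. The fingers move at their own pace and stop on an object; the grip force is fixed at half the most. Time passes only in rows, so rows that repeat a pose let the fingers close, or fill a call up. It gives the time, the measured TCP pose, the force, the opening and the grip force at its end, in the units of the state.
- ctrl.get_obs(): the state, without advancing time (a new reading comes with each control period).
- camera(name): name is "scene" or "top" or "wrist"; returns (picture, depth): 480x640x3 uint8, blue, green, red; 480x640 float32, m along the optical axis (not along the pixel's ray), 0 where there is no reading.
- calibration(name): a dict with "intrinsics" (3x3 intrinsics, pixels), "k1" (the pictures are not rectified: a ray, as slopes to the right and down, at radius r is drawn at 1 + k1 r^2 times it, then the intrinsics apply), "rvec" (rotation vector, rad) and "tvec" (3), from world to camera coordinates, as OpenCV has them. Camera axes: x right, y down, z forward; pixel columns grow to the right and rows downward; lengths in m; the calibration is good to about 2 mm. A picture is of the moment at which its call begins: read the wrist's pose just before it. calibration takes no time and is no camera call; for the wrist camera it gives the pose at the moment of the call.
- order.hand_in(): hands the job in; it is judged then, once.
Trained networks look in the newest picture that a camera, given by its name, has taken for a name from the list of things; names that differ only in an ending like _2 or _b are one class to them, and where a whole thing is asked for, a point or a joint stands for the part that bears it (a point fixed in the world has none). Each returns a list of dicts, best first, with "conf" (0 to 1); they miss things now and then, are a little off and sometimes report something else, mostly with a low value. They report only what shows in the picture. A call takes as long as a camera call.
- outline_of(target, camera): "region" (480x640 bool, what is visible of it) and "bbox" ([centre column, centre row, width, height] in pixels, round what is visible of it).
The state is a dict: "time_s": time; "q": joint angles; "dq": joint speeds; "joint_efforts": joint torques, N m; "eef_pos": TCP position; "eef_rot": TCP orientation; "wrist_force": force on the tool from outside, world axes, zero at the start; "torque": the same for the moment, N m; "opening": opening from 0.0 (shut) to 1.0 (fully open); "grasp_force": force on a finger pad.
Only numpy, scipy, OpenCV 4.12 (cv2) and the standard library are available. Lean on these libraries where they do the work, as an engineer would, in place of code of your own. Each camera call takes 0.05 s, during which the arm holds its last target. There are 200 camera calls.

## Working session

There is one attempt and no reset: what is moved stays moved. The work goes in short steps, Python scripts to look and compute and a tool call to move; the robot and the scene stay as the last step left them, time stands still between calls to the robot, and variables do not carry over. Pictures are saved under pics/ and viewed, at most 10 in all, crops included, and the job is handed in when it is done.

Besides the shell and the picture viewer there is one more tool, called after "Request:" as name(argument=value, ...), one argument or row to a line, values as JSON. move_arm: Moves the arm, as the interface text tells. Its arguments: {"type":"object","properties":{"series":{"type":"array","items":{"type":"array","items":{"type":"array","items":{"type":"number"}}}}},"required":["series"]}

```bash
mkdir -p pics; ls
cat > h.py <<'E'
import numpy as np, cv2
from bench import ctrl, camera, calibration, order, outline_of
def ray(cal,uv):
    K=np.array(cal["intrinsics"],float); k1=float(cal["k1"])
    d=(np.atleast_2d(uv)-[K[0,2],K[1,2]])/[K[0,0],K[1,1]]
    s=d.copy()
    for _ in range(20): s=d/(1+k1*(s**2).sum(1,keepdims=True))
    return np.c_[s,np.ones(len(s))]
def RT(cal): return cv2.Rodrigues(np.array(cal["rvec"],float))[0],np.array(cal["tvec"],float).ravel()
def atz(cal,uv,z):
    R,t=RT(cal); c=-R.T@t; w=ray(cal,uv)@R
    return c+w*((z-c[2])/w[:,2])[:,None]
def bydepth(cal,uv,d):
    R,t=RT(cal); return (ray(cal,uv)*np.asarray(d)[:,None]-t)@R
E
python3 - <<'E'
from h import *
for n in ("top","scene"):
    cal=calibration(n); p,d=camera(n); cv2.imwrite(f"pics/{n}1.png",p)
    R,t=RT(cal); print(n,"cam at",(-R.T@t).round(3))
    for o in ("large_handle","large_pointer_tip","index_pin","small_pointer_tip"):
        for r in outline_of(o,n)[:3]:
            v,u=np.nonzero(r["region"]); dd=d[v,u]; ok=dd>0
            P=bydepth(cal,np.c_[u,v][ok],dd[ok]) if ok.any() else np.zeros((1,3))
            print(o,round(r["conf"],2),np.round(r["bbox"]),len(u),np.median(P,0).round(4),"zmax",P[:,2].max().round(3))
E
```

```text
pics
top cam at [0.396 0.179 0.921]
large_handle 0.59 [352. 261.  49.  57.] 1991 [0.4818 0.0952 0.0257] zmax 0.074
large_pointer_tip 0.81 [353. 260.  49.  45.] 1942 [0.4812 0.0962 0.0257] zmax 0.074
index_pin 0.46 [379. 246.  14.   6.] 55 [0.5101 0.0405 0.0342] zmax 0.038
small_pointer_tip 0.78 [274. 233.  33.  35.] 806 [0.542  0.2506 0.0259] zmax 0.072
scene cam at [0.162 0.781 0.55 ]
large_handle 0.84 [365. 256.  64.  50.] 2283 [0.4724 0.1016 0.0262] zmax 0.072
large_pointer_tip 0.68 [364. 256.  59.  50.] 2288 [0.4721 0.1015 0.0262] zmax 0.072
small_pointer_tip 0.91 [279. 295.  38.  45.] 1484 [0.5337 0.258  0.0259] zmax 0.071
```

Run:
```python
import cv2
a=cv2.imread("pics/top1.png")[190:330,240:430]
b=cv2.imread("pics/scene1.png")[190:350,230:430]
cv2.imwrite("pics/c1.png",cv2.resize(a,(760,560),interpolation=cv2.INTER_CUBIC))
cv2.imwrite("pics/c2.png",cv2.resize(b,(750,600),interpolation=cv2.INTER_CUBIC))
```

```text
(no output)
```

View pics/c1.png

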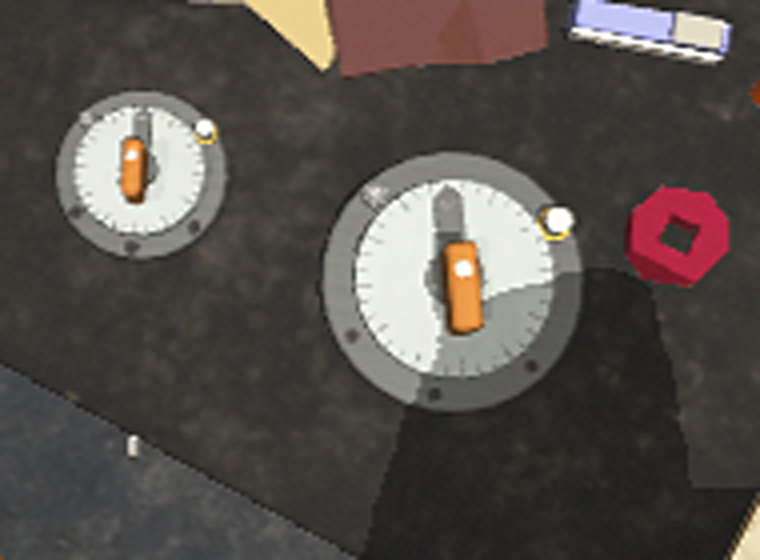

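View pics/c2.png

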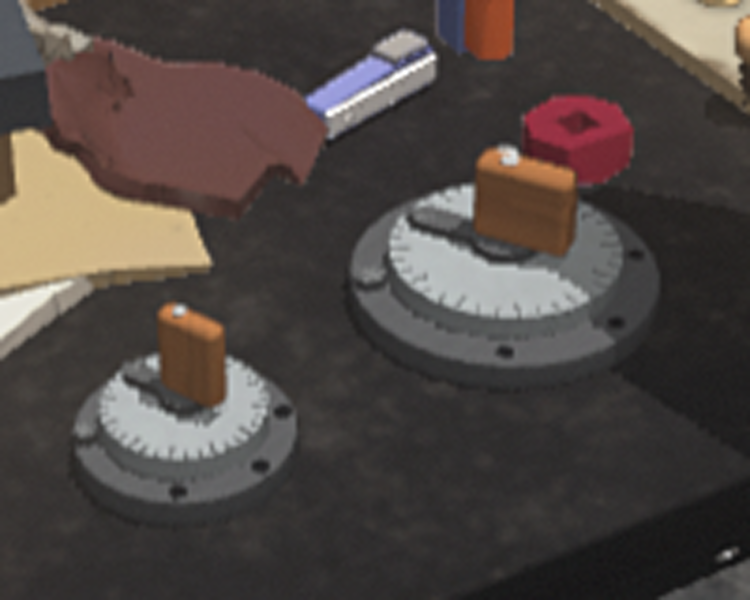

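The round pin with its yellow collar is to the right of the larger pointer, at about (379,245) in the full top picture. The bolt head is to its left at about (334,239). The larger table is the right-hand one, and its pointer tip is at about (351,237). Next I'll fit the plate to get the axis and the angles.

```bash
cat >> h.py <<'E'
def ang(v): return np.degrees(np.arctan2(v[1],v[0]))
E
python3 - <<'E'
from h import *
cal=calibration("top"); p=cv2.imread("pics/top1.png")
# base: outer points of the crop (base extents at z~.014) and plate extents z=.026
f=lambda x,y:(240+(x+.5)/4-.5,190+(y+.5)/4-.5)
pl=atz(cal,[f(356,278),f(553,278),f(455,179),f(455,377)],.026)
ba=atz(cal,[f(323,280),f(582,280),f(452,152),f(452,411)],.014)
print("plate",pl.mean(0).round(4),np.linalg.norm(pl[0]-pl[1]),np.linalg.norm(pl[2]-pl[3]))
print("base",ba.mean(0).round(4),np.linalg.norm(ba[0]-ba[1]),np.linalg.norm(ba[2]-ba[3]))
ax=(pl.mean(0)+ba.mean(0))/2
tip=atz(cal,[f(445,187)],.031)[0]; pin=atz(cal,[f(558,221)],.036)[0]; bolt=atz(cal,[f(375,196)],.019)[0]
for n,q in (("tip",tip),("pin",pin),("bolt",bolt)): print(n,q.round(4),np.linalg.norm((q-ax)[:2]).round(4),ang(q-ax).round(1))
bt=atz(cal,[f(461,247),f(468,328)],.07); print("bar",ang(bt[0]-bt[1]),bt.round(4))
o=ctrl.get_obs(); print(o["time_s"],o["eef_pos"],o["eef_rot"],o["opening"])
from scipy.spatial.transform import Rotation as Ro
R=Ro.from_quat(o["eef_rot"],scalar_first=True).as_matrix(); print(R.round(4)); print("shift",(R.T@(ax-o["eef_pos"])*1000).round(1))
E
```

```text
plate [0.4839 0.0923 0.026 ] 0.10022426972156098 0.10110910955614769
base [0.4838 0.0925 0.014 ] 0.13351251129770497 0.1339687838890436
tip [0.5298 0.096  0.031 ] 0.0461 4.5
pin [0.5102 0.04   0.036 ] 0.0586 -63.3
bolt [0.5279 0.1311 0.019 ] 0.0587 41.3
bar 2.6961257845617537 [[0.4943 0.093  0.07  ]
 [0.455  0.0912 0.07  ]]
0.5 [ 0.20890198 -0.5356925   0.23125629] [-4.38262146e-05  9.82768925e-01  1.84838411e-01 -1.34298422e-05] 0.9990732527723455
[[ 9.317e-01  3.633e-01 -0.000e+00]
 [ 3.633e-01 -9.317e-01  1.000e-04]
 [-0.000e+00 -1.000e-04 -1.000e+00]]
shift [ 484.3 -485.3  211.3]
```

Run:
```python
from h import *
for n in ("top","scene"):
    cal=calibration(n); p,d=camera(n)
    v,u=np.mgrid[0:480:2,0:640:2]; v=v.ravel();u=u.ravel(); dd=d[v,u]; k=dd>0
    P=bydepth(cal,np.c_[u,v][k],dd[k])
    print(n,P.min(0).round(2),P.max(0).round(2))
    a=np.array([.209,-.536]); b=np.array([.484,.0925]); t=np.clip(((P[:,:2]-a)@(b-a))/((b-a)@(b-a)),0,1)
    dist=np.linalg.norm(P[:,:2]-a-t[:,None]*(b-a),axis=1)
    for lo in np.arange(0,1.01,.2):
        m=(dist<.12)&(t>=lo)&(t<lo+.2); 
        if m.any(): print(lo.round(1),m.sum(),P[m,2].max().round(3))
    m=np.linalg.norm(P[:,:2]-b,axis=1)<.13; print("near",P[m,2].max())
```

```text
top [-0.24 -0.54 -0.82] [1.05 1.16 0.66]
0.0 966 0.035
0.2 1916 0.036
0.4 1955 0.05
0.6 2344 0.621
0.8 1863 0.072
1.0 1319 0.073
near 0.07309530007206848
scene [ 0.01 -1.08 -0.81] [1.28 0.64 0.44]
0.0 1807 0.287
0.2 2274 0.036
0.4 1665 0.049
0.6 1978 0.061
0.8 1420 0.071
1.0 1639 0.07
near 0.07071843015108067
```

View pics/scene1.png

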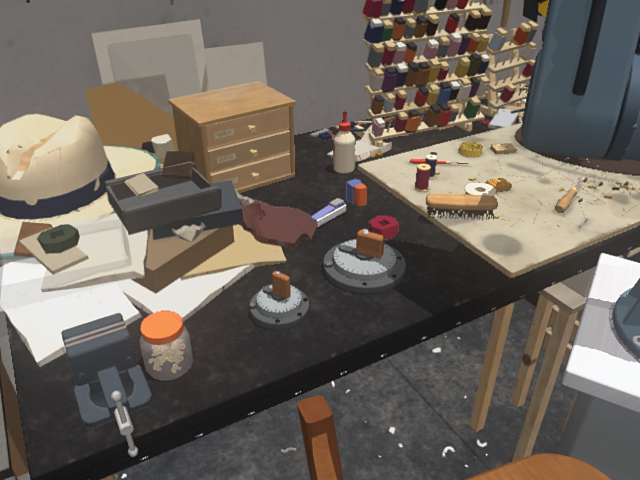

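The path is low clutter except for one tall reading in the top view, so I'll check that before moving.

View pics/top1.png

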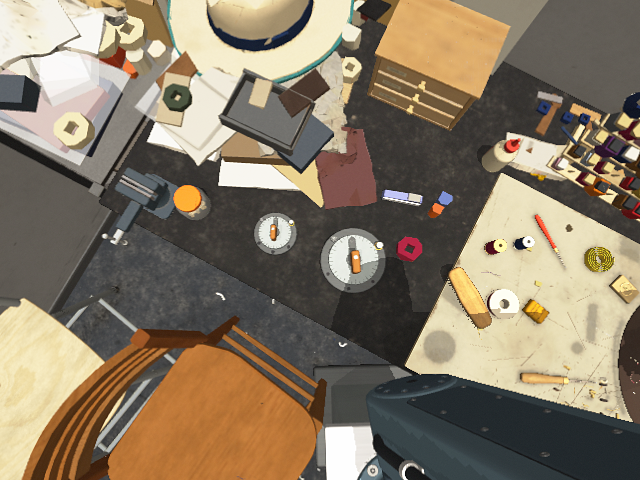

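Run:
```python
from h import *
cal=calibration("top"); p,d=camera("top")
v,u=np.nonzero(d>0); P=bydepth(cal,np.c_[u,v],d[v,u]); m=(P[:,2]>.3)&(P[:,0]>.2)&(P[:,0]<.75)
print(m.sum(),P[m].min(0),P[m].max(0),u[m].min(),u[m].max(),v[m].min(),v[m].max())
h,e=np.histogramdd(P[m],bins=[np.arange(.2,.8,.1),np.arange(-.6,.7,.1),np.arange(.3,.8,.1)])
for i in np.argwhere(h>3): print([e[k][i[k]].round(2) for k in range(3)],h[tuple(i)])
```

```text
22616 [ 0.20000937 -0.05838634  0.3000542 ] [0.30139677 0.11112232 0.66631782] 366 639 374 479
[np.float64(0.2), np.float64(-0.1), np.float64(0.3)] 262.0
[np.float64(0.2), np.float64(-0.1), np.float64(0.4)] 853.0
[np.float64(0.2), np.float64(-0.1), np.float64(0.5)] 2480.0
[np.float64(0.2), np.float64(-0.1), np.float64(0.6)] 1643.0
[np.float64(0.2), np.float64(-0.0), np.float64(0.3)] 2260.0
[np.float64(0.2), np.float64(-0.0), np.float64(0.4)] 4773.0
[np.float64(0.2), np.float64(-0.0), np.float64(0.5)] 5936.0
[np.float64(0.2), np.float64(-0.0), np.float64(0.6)] 3335.0
[np.float64(0.2), np.float64(0.1), np.float64(0.3)] 655.0
[np.float64(0.2), np.float64(0.1), np.float64(0.4)] 111.0
[np.float64(0.3), np.float64(-0.1), np.float64(0.5)] 246.0
[np.float64(0.3), np.float64(-0.1), np.float64(0.6)] 62.0
```

The tall reading is the robot's own upper arm at the bottom of the picture, so the path at z = 0.23 is clear. The pin is at (379,245) and the bolt head at (334,239).

Request:
move_arm(
  series=[
    [[0.7, 25, -25, 0, 0.03], [0.7, 50, -50, 0, 0.06], [0.7, 75, -75, 0, 0.09], [0.7, 100, -100, 0, 0.12], [0.7, 125, -125, 0, 0.15], [0.7, 150, -150, 0, 0.18], [0.7, 175, -175, 0, 0.21], [0.7, 200, -200, 0, 0.24], [0.7, 225, -225, 0, 0.27], [0.7, 250, -250, 0, 0.3]],
  ],
)

```text
time_s: 1.48
eef_pos: [0.3514, -0.2104, 0.2316]
eef_rot: [0.0, 0.999, 0.035, 0.0]
wrist_force: [1.8, 0.6, 0.1]
opening: 0.699
grasp_force: 0.0
```

```bash
cat >> h.py <<'E'
from scipy.spatial.transform import Rotation as Ro
def goal(ax,yaw):
    o=ctrl.get_obs(); R=Ro.from_quat(o["eef_rot"],scalar_first=True).as_matrix()
    y=ang(R[:,0]); print("t",o["time_s"],"pos",o["eef_pos"].round(4),"yaw",y.round(2),"tilt",R[2].round(3),"q",np.round(o["q"],2))
    print("shift mm",(R.T@(np.r_[ax[:2],o["eef_pos"][2]]-o["eef_pos"])*1000).round(1),"turn",np.radians(y-yaw).round(3))
E
python3 -c "
from h import *
goal([.4838,.0924],3.7)"
```

```text
t 1.4833 pos [ 0.3514 -0.2104  0.2316] yaw 4.01 tilt [ 0.001  0.001 -1.   ] q [-0.83 -0.21  2.    0.    1.36  0.67]
shift mm [ 1.532e+02 -2.928e+02 -1.000e-01] turn 0.005
```

Request:
move_arm(
  series=[
    [[0.7, 17, -33, 0, 0], [0.7, 34, -65, 0, 0], [0.7, 51, -98, 0, 0], [0.7, 68, -130, 0, 0], [0.7, 85, -163, 0, 0], [0.7, 102, -195, 0, 0], [0.7, 119, -228, 0, 0], [0.7, 136, -260, 0, 0], [0.7, 153, -293, 0, 0], [0.7, 153, -293, 0, 0]],
  ],
)

```text
time_s: 2.32
eef_pos: [0.484, 0.0964, 0.2315]
eef_rot: [-0.001, 0.999, 0.038, 0.001]
wrist_force: [-0.3, -0.3, 0.7]
opening: 0.7
grasp_force: 0.0
```

Run:
```python
from h import *
goal([.4838,.0924],3.7)
cal=calibration("wrist"); p,d=camera("wrist"); cv2.imwrite("pics/w1.png",p); np.savez("w1.npz",d=d,**{k:np.array(v) for k,v in cal.items()})
R,t=RT(cal); print("cam",(-R.T@t).round(3))
for o in ("large_handle","index_pin","small_pointer_tip"):
    for r in outline_of(o,"wrist")[:2]: print(o,round(r["conf"],2),np.round(r["bbox"]))
```

```text
t 2.3167 pos [0.484  0.0964 0.2315] yaw 4.4 tilt [ 0.002 -0.002 -1.   ] q [-0.05 -0.01  1.81  0.    1.34  1.45]
shift mm [-0.5  4.  -0. ] turn 0.012
cam [0.559 0.101 0.375]
large_handle 0.92 [324. 206. 122. 114.]
index_pin 0.54 [391. 182.  20.  20.]
small_pointer_tip 0.88 [143. 124.  85.  79.]
```

View pics/w1.png

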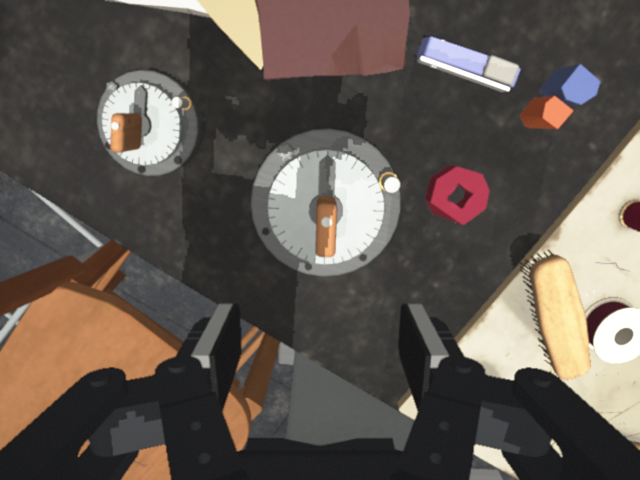

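The wrist view shows the larger table at about (326,205). Its pointer tip is at (327,158), the round pin at (391,184), and the bolt is at the upper left, about (282,158). I'll zoom in for finer angles, with the model drawn over the picture.

```bash
cat >> h.py <<'E'
def proj(cal,X):
    K=np.array(cal["intrinsics"],float); k=np.zeros(5); k[0]=float(cal["k1"])
    return cv2.projectPoints(np.array(X,float),np.array(cal["rvec"],float),np.array(cal["tvec"],float),K,k)[0][:,0]
def model(c,img,s,x0,y0,cal,ptr,pin):
    th=np.linspace(0,2*np.pi,120); C=lambda r,z:np.c_[c[0]+r*np.cos(th),c[1]+r*np.sin(th),z+0*th]
    ray_=lambda a,r0,r1,z:[[c[0]+r*np.cos(np.radians(a)),c[1]+r*np.sin(np.radians(a)),z] for r in (r0,r1)]
    pc=np.array(ray_(pin,60,60,0)[0]); 
    pc=np.array([c[0]+.06*np.cos(np.radians(pin)),c[1]+.06*np.sin(np.radians(pin)),.036])
    pt=np.c_[pc[0]+.007*np.cos(th),pc[1]+.007*np.sin(th),.036+0*th]
    for X,col in ((C(.051,.026),(0,0,255)),(C(.068,.014),(0,255,0)),(ray_(ptr,.014,.047,.031),(255,0,0)),(ray_(ptr,-.03,.014,.07),(255,255,0)),(pt,(255,0,255))):
        q=((proj(cal,X)-[x0,y0]+.5)*s-.5).round().astype(int); cv2.polylines(img,[q.reshape(-1,1,2)],False,col,1)
E
python3 - <<'E'
from h import *
z=np.load("w1.npz"); cal={k:z[k] for k in ("intrinsics","k1","rvec","tvec")}; p=cv2.imread("pics/w1.png")
# base disc radius .068 and plate: pixel extents by eye
pl=atz(cal,[(267.5,206),(384.5,206),(326,148),(326,264.5)],.026)
ba=atz(cal,[(251,202),(400.5,202),(326,129),(326,276.5)],.014)
print(pl.mean(0).round(4),ba.mean(0).round(4),np.linalg.norm(pl[0]-pl[1]),np.linalg.norm(pl[2]-pl[3]),np.linalg.norm(ba[0]-ba[1]),np.linalg.norm(ba[2]-ba[3]))
ax=(pl.mean(0)+ba.mean(0))/2
for n,uv,h in (("tip",(327,158.5),.031),("pin",(391.5,184),.036)):
    q=atz(cal,[uv],h)[0]; print(n,q.round(4),np.linalg.norm((q-ax)[:2]).round(4),ang(q-ax).round(1))
s=5; im=cv2.resize(p[120:236+50,240:410],None,fx=4.2,fy=3.6) if 0 else cv2.resize(p[123:283,243:408],None,fx=3.6,fy=3.6,interpolation=cv2.INTER_CUBIC)
model(ax,im,3.6,243,123,cal,3.7,-63); cv2.imwrite("pics/w1m.png",im)
E
```

```text
[0.4843 0.0907 0.026 ] [0.4845 0.0907 0.014 ] 0.10176194388345346 0.1034979623313687 0.13422365258033725 0.13511912285448763
tip [0.5266 0.0934 0.031 ] 0.0423 3.6
pin [0.5103 0.0383 0.036 ] 0.0585 -63.7
```

View pics/w1m.png

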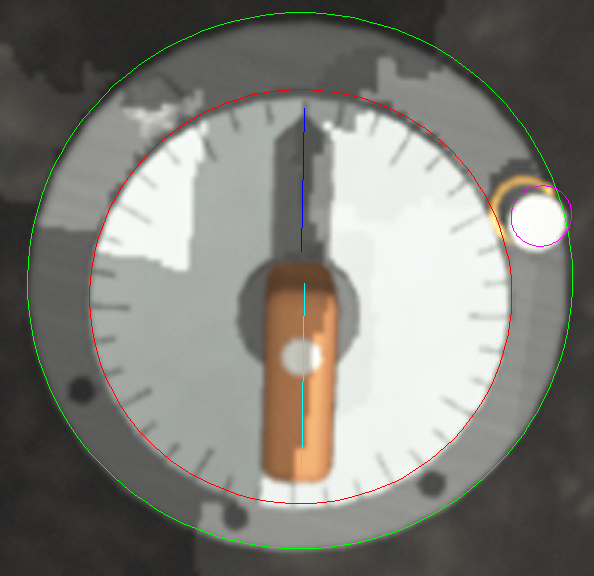

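The outline fits with the axis about 1 mm nearer the robot. That puts the axis at about (0.4835, 0.0918), the pointer at about +3.7° and the pin at about −62.7°.

```bash
python3 -c "
from h import *
goal([.4835,.0918],3.7)"
```

```text
t 2.5167 pos [0.4823 0.0908 0.2312] yaw 4.12 tilt [-0.001  0.    -1.   ] q [-0.06 -0.01  1.81 -0.    1.34  1.44]
shift mm [ 1.3 -0.9 -0. ] turn 0.007
```

Request:
move_arm(
  series=[
    [[0.6, 1.3, -0.9, 30, 0.007], [0.6, 1.3, -0.9, 60, 0.007], [0.6, 1.3, -0.9, 90, 0.007], [0.6, 1.3, -0.9, 120, 0.007], [0.6, 1.3, -0.9, 145, 0.007], [0.6, 1.3, -0.9, 165, 0.007], [0.6, 1.3, -0.9, 180, 0.007], [0.6, 1.3, -0.9, 189, 0.007], [0.6, 1.3, -0.9, 189, 0.007], [0.6, 1.3, -0.9, 189, 0.007]],
  ],
)

```text
time_s: 3.35
eef_pos: [0.4839, 0.0914, 0.0426]
eef_rot: [0.0, 0.999, 0.032, -0.0]
wrist_force: [0.7, -0.4, 0.5]
opening: 0.601
grasp_force: 0.0
```

```bash
python3 -c "
from h import *
goal([.4835,.0918],3.7); p,d=camera('wrist'); cv2.imwrite('pics/w2.png',p)"
```

```text
t 3.35 pos [0.4839 0.0914 0.0426] yaw 3.63 tilt [-0.  0. -1.] q [-0.05  0.27  1.94 -0.    0.93  1.45]
shift mm [-0.3 -0.4  0. ] turn -0.001
```

View pics/w2.png

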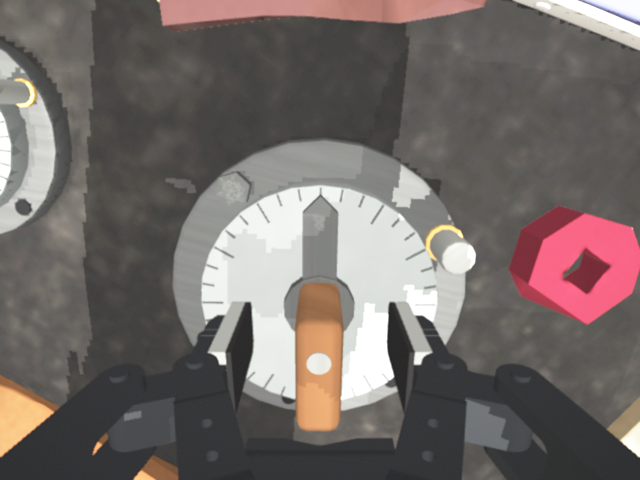

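The bar sits centred between the fingers at about (320,355), and the pin stands clear at (457,257). Closing the gripper.

Request:
move_arm(
  series=[
    [[0.3, 0, 0, 0, 0], [0.15, 0, 0, 0, 0], [0.0, 0, 0, 0, 0], [0.0, 0, 0, 0, 0], [0.0, 0, 0, 0, 0], [0.0, 0, 0, 0, 0], [0.0, 0, 0, 0, 0], [0.0, 0, 0, 0, 0], [0.0, 0, 0, 0, 0], [0.0, 0, 0, 0, 0]],
  ],
)

```text
time_s: 4.23
eef_pos: [0.4846, 0.0919, 0.0434]
eef_rot: [0.0, 0.999, 0.033, 0.001]
wrist_force: [-1.8, -2.1, 6.1]
opening: 0.178
grasp_force: 59.1
```

Request:
move_arm(
  series=[
    [[0.0, 0, 0, 0, 0.1], [0.0, 0, 0, 0, 0.2], [0.0, 0, 0, 0, 0.3], [0.0, 0, 0, 0, 0.4], [0.0, 0, 0, 0, 0.5], [0.0, 0, 0, 0, 0.6], [0.0, 0, 0, 0, 0.7], [0.0, 0, 0, 0, 0.8], [0.0, 0, 0, 0, 0.9], [0.0, 0, 0, 0, 1.0]],
  ],
)

```text
time_s: 5.07
eef_pos: [0.4839, 0.0903, 0.0434]
eef_rot: [0.002, 0.892, -0.452, 0.001]
wrist_force: [-6.8, -12.2, 12.2]
opening: 0.179
grasp_force: 59.9
```

Request:
move_arm(
  series=[
    [[0.0, 0, 0, 0, 0.05], [0.0, 0, 0, 0, 0.1], [0.0, 0, 0, 0, 0.15], [0.0, 0, 0, 0, 0.15], [0.0, 0, 0, 0, 0.15], [0.0, 0, 0, 0, 0.15], [0.0, 0, 0, 0, 0.15], [0.0, 0, 0, 0, 0.15], [0.0, 0, 0, 0, 0.15], [0.0, 0, 0, 0, 0.15]],
  ],
)

```text
time_s: 5.9
eef_pos: [0.4837, 0.0901, 0.0434]
eef_rot: [0.002, 0.857, -0.516, 0.001]
wrist_force: [-7.0, -11.9, 10.1]
opening: 0.177
grasp_force: 60.0
```

Run:
```python
from h import *
goal([.4835,.0918],-62.7)
cal=calibration("wrist"); p,d=camera("wrist"); cv2.imwrite("pics/w3.png",p); np.savez("w3.npz",d=d,**{k:np.array(v) for k,v in cal.items()})
cv2.imwrite("pics/w3c.png",cv2.resize(p[120:420,170:470],None,fx=2,fy=2,interpolation=cv2.INTER_CUBIC))
```

```text
t 5.9 pos [0.4837 0.0901 0.0434] yaw -62.13 tilt [ 0.003  0.003 -1.   ] q [-0.06  0.26  1.94 -0.    0.94  2.6 ]
shift mm [-1.6 -0.6 -0. ] turn 0.01
```

View pics/w3c.png

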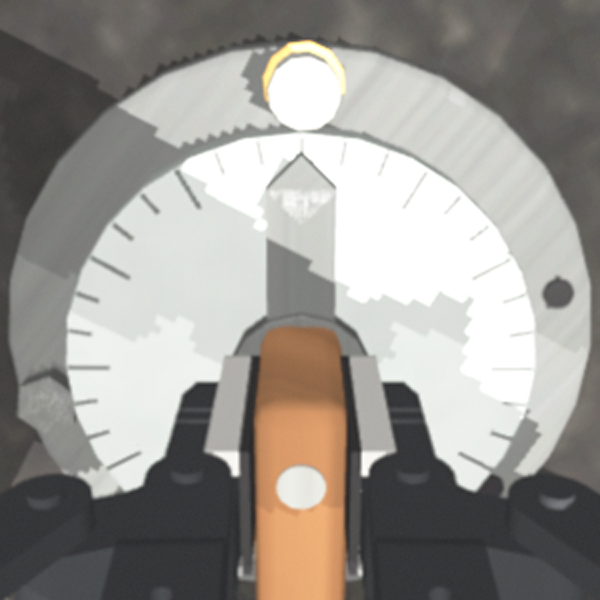

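The pin's centre is at (304.5,91) in the crop and the pointer tip at (302,152). The pointer line is near column 301.5, so the pin is about 0.6° further clockwise. I'll add 0.011 rad and then release.

Request:
move_arm(
  series=[
    [[0.0, 0, 0, 0, 0.006], [0.0, 0, 0, 0, 0.011], [0.0, 0, 0, 0, 0.011], [0.0, 0, 0, 0, 0.011], [0.0, 0, 0, 0, 0.011], [0.0, 0, 0, 0, 0.011], [0.0, 0, 0, 0, 0.011], [0.0, 0, 0, 0, 0.011], [0.0, 0, 0, 0, 0.011], [0.0, 0, 0, 0, 0.011]],
  ],
)

```text
time_s: 6.78
eef_pos: [0.4836, 0.0901, 0.0434]
eef_rot: [0.002, 0.854, -0.521, 0.001]
wrist_force: [-6.9, -12.6, 10.8]
opening: 0.179
grasp_force: 60.1
```

Request:
move_arm(
  series=[
    [[0.25, 0, 0, 0, 0], [0.35, 0, 0, 0, 0], [0.45, 0, 0, 0, 0], [0.5, 0, 0, 0, 0], [0.5, 0, 0, 0, 0], [0.5, 0, 0, 0, 0], [0.5, 0, 0, -10, 0], [0.5, 0, 0, -30, 0], [0.5, 0, 0, -55, 0], [0.5, 0, 0, -80, 0]],
  ],
)

```text
time_s: 7.62
eef_pos: [0.4833, 0.0923, 0.1234]
eef_rot: [0.0, 0.854, -0.521, -0.001]
wrist_force: [0.9, 0.2, -0.3]
opening: 0.497
grasp_force: 0.0
```

Run:
```python
from h import *
camera("wrist"); goal([.4835,.0918],-62.7)
cal=calibration("wrist"); p,d=camera("wrist"); cv2.imwrite("pics/w4.png",p); 
cv2.imwrite("pics/w4c.png",cv2.resize(p[120:320,220:420],None,fx=3,fy=3,interpolation=cv2.INTER_CUBIC))
```

```text
t 7.6667 pos [0.4869 0.0923 0.1288] yaw -62.78 tilt [ 0.004 -0.006 -1.   ] q [-0.05  0.12  1.9   0.    1.11  2.61]
shift mm [-1.1  3.3 -0. ] turn -0.001
```

View pics/w4c.png

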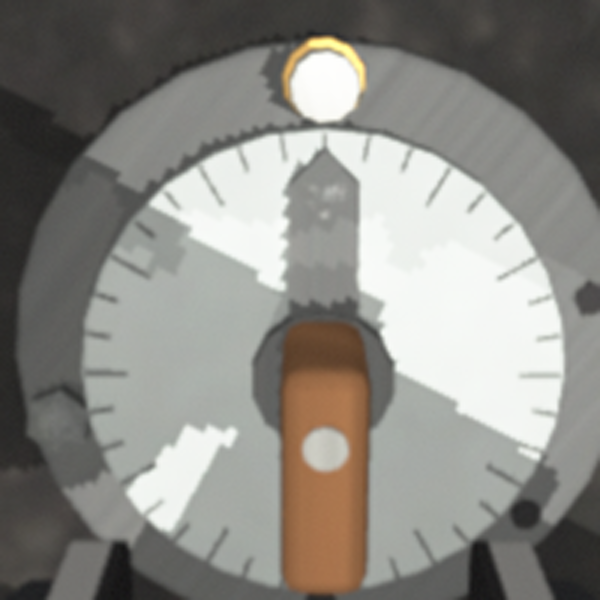

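The tip (324,152), pin centre (325,85), plate centre (about 323) and bar (325) all line up, and the gripper is clear. I'll rise a little more, let it settle and hand in.

Request:
move_arm(
  series=[
    [[0.5, 0, 0, -20, 0], [0.5, 0, 0, -40, 0], [0.5, 0, 0, -50, 0], [0.5, 0, 0, -50, 0], [0.5, 0, 0, -50, 0], [0.5, 0, 0, -50, 0], [0.5, 0, 0, -50, 0], [0.5, 0, 0, -50, 0], [0.5, 0, 0, -50, 0], [0.5, 0, 0, -50, 0]],
  ],
)

```text
time_s: 8.55
eef_pos: [0.4835, 0.0922, 0.1717]
eef_rot: [0.0, 0.854, -0.521, -0.0]
wrist_force: [-1.0, 0.1, 0.2]
opening: 0.503
grasp_force: 0.0
```

```bash
python3 -c "
from bench import order; print(order.hand_in())"
```

```text
the job is handed in; nothing more can be done
None
```

The larger table's pointer now points at the upright round pin, within about half a degree in the last wrist picture; the handle is released, the smaller table was not touched, and the job was handed in at about 8.6 s.

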